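Lock the specimen tub into its bay with the T-key

ROBOT

A 6-joint arm with a two-finger parallel gripper is mounted at the origin on the work surface. World frame = base frame: x ahead of the robot, y to its left, z up, the work surface at z = 0. Lengths are in m, angles in rad, forces in N, time in s.
With the tool pointing down it reaches from about 0.425 to 0.95 m from the base axis. Payload 3.5 kg.
Tool frame: the origin (TCP) lies midway between the tips of the shut fingers; the grasp point (between the pads) lies 19 mm behind it; z points along the fingers, y is the line along which they close (so a half turn about z gives the same grasp; the last joint's range is limited). The gripper opens to 85 mm and grips with 20 to 120 N. Pads are 22 mm wide; open, the fingers measure 114 mm over their backs; the gripper's body (76 mm by 85 mm) begins 54 mm behind the grasp point. The pads swing forward as they close: fully open they stand 13 mm farther back than shut.
Start: joints at [1.156, 0.286, 1.577, -0, 1.279, -0.15], TCP at [0.177, 0.651, 0.192] pointing down, gripper open.
Joint ranges: [-2.77, 2.77], [-0.9, 2.22], [0.21, 2.48], [-1.53, 4.67], [0.24, 2.81], [-2.84, 2.84]. Speed limits (rad/s): [2.79, 2.79, 3.14, 3.14, 3.14, 3.14].

INTERFACE

Orientations are given as a unit quaternion [x, y, z, w].
In Python, from plant import get_state, read_camera, ctrl gives the robot as it stands.
- The arm moves only by the shell command python3 -m crank 'ROWS' [FORCE]. ROWS is JSON, a list of rows, each a list of 3 entries, a list of its own where there are three numbers: the shift along the tool's x, y, z in mm, then the turn about the tool's z in degrees, then the closure in counts, from 0 (fully open) to 255 (shut). In form: [[[tx, ty, tz], yaw, claw], ...]. A call has 1 to 10 rows; each row is the pose to reach, as a shift and turn from the pose commanded when the call began, along the tool's axes at that moment; what a row does not reach only later rows make up. A row lasts 1/10 s, in which the tool goes at most 50 mm and 8.59 degrees, less where a joint would pass 70% of its speed; a pose out of reach is approached as far as the arm can. A call with a gripper value outside its range is refused whole. The fingers move at their own pace and stop on an object; FORCE is the grip in N (left out, the last holds). Time passes only in rows, so rows that repeat a pose let the fingers close. It gives the time, the measured TCP pose, the force, the opening and the grip force at its end, in the units of the state.
- get_state(): the state, without advancing time (a new reading comes with each control period).
- read_camera(name): name is "scene" or "top" or "wrist"; returns a dict with "frame" (480x640x3 uint8, blue, green, red), "range_z" (480x640 float32, m along the optical axis (not along the pixel's ray), 0 where there is no reading), "vfov" (degrees; the focal length in pixels is half the picture's height over the tangent of half this angle, whatever the lens; pixels are square), "cx", "cy" (the principal point, pixels), "origin" and "orientation" of the camera in the world. Camera axes: x right, y down, z forward; pixel columns grow to the right and rows downward; lengths in m; the calibration is good to about 2 mm. A picture is of the moment at which its call begins.
- ctrl.sign_off(): hands the job in; it is judged then, once.
The state is a dict: "time": time; "qpos": joint angles; "dq": joint speeds; "joint_efforts": joint torques, N m; "eef_pos": TCP position; "tcp_rot": TCP orientation; "contact_force": force on the tool from outside, world axes, zero at the start; "wrist_torque": the same for the moment, N m; "opening": opening from 0.0 (shut) to 1.0 (fully open); "finger_force": force on a finger pad.
Only numpy, scipy, OpenCV 4.12 (cv2) and the standard library are available. Lean on these libraries where they do the work, as an engineer would, in place of code of your own. Each camera call takes 0.05 s, during which the arm holds its last target. There are 200 camera calls.

TASK

First slide the clear tub all the way back into its bay until it meets the back stop. Then lock it in: press the T-key down while turning it clockwise (seen from above) until it drops into the hidden slot, fully down, and turn it on clockwise until the bolt is fully out across the front of the tub. Leave the key standing in the lock, let go, and leave the sample box, jar and brush where they are.

Things in the scene. Friction and masses are not known exactly. Their poses are not given: they have to be found in the camera images.
- dock: Fixed steel bay: 4 mm deck plate 280 x 250 mm, a channel for the tub and a lock block right of its mouth. Origin on the bench, mid-channel, where a home tub's front face lies; x runs into the bay, y left, z up. Rail inner faces at y = +58 and -58 mm, 30 mm high; left rail from x = -92, right from 0, both to 168; stop at x = 161. Block: x -90 to 0, y -168 to -62, top at z = 54 mm.
- sleeve (a point): Centre of the top of the upright guide sleeve on the lock block (at x -45, y -115, z 105 mm in the dock's frame; axes as the dock's): 35 mm outside, 23.4 mm bore, 51 mm high. The key stands in it with 1.4 mm of play, so it leans up to 0.04 rad; z of this point is the key's turning axis.
- rotor_face (a point): Fixed point at the middle of the rotor's face under the sleeve, 53 mm above the bench; axes as the dock's, NOT the slot's: the 23 x 11 mm slot is hidden, its angle differs each time. A friction-held shutter fills it; with the blade lined up, a push over about 3 N drives it 12 mm down, to stay. Until then the key just turns on the face. Rotor: stiff, 0.3 N m, 1.6 rad clockwise, stays where left.
- tub_mid (a point): Centre of the loose lidded clear tub, 160 (x) x 110 (y) x 72 mm high, 0.4 to 0.75 kg, on the deck in the channel (3 mm of play each side), axes along the dock's. It starts 30 to 70 mm short of home, sticking out of the channel's mouth. Fully home, this point is at x = 80 to 81 mm in the dock's frame. Push on its front (-x) face.
- key_grip (a point): Centre of the crossbar of the loose steel T-key standing in the sleeve: 90 mm long (along this point's y), 16 wide (x), 16 high; z up the key, shaft 22 mm thick. 157 mm above the bench at the start, 145 once dropped in. Blade along the bar, enters either way round; the slot starts 0.3 to 1.4 rad clockwise of it. In all 2 to 3.3 rad of clockwise turning, likely with a fresh grasp.
- key_tip (a point): Underside of the key's 19 x 8 mm blade, on the key's axis, 104 mm below the bar's centre; 53 mm above the bench at the start, 41 mm once fully dropped in. In the slot the blade has up to 0.35 rad of play before the rotor follows.
- bolt (a joint): How far the steel bolt (16 mm thick, 22 high, middle 30 mm above the bench) sticks out of the block's left face to dock +y, in m: 0 at the start, 0.040 fully out. Geared to the rotor, 0.025 m per rad clockwise seen from above. Runs between x = -21 and -5 mm in front of a home tub; jams against a tub that is not home.
- sample_box: Bystander: small lidded clear box 120 x 90 x 60 mm, on the bench left of the bay; origin under its centre.
- jar: Bystander: jar 64 mm across, 95 mm high, right of the bay; origin under its centre.
- brush: Bystander: hand brush 170 mm long, lying on the bench left of the bay.
Things that resemble listed ones, but are neither listed nor needed, are in the scene too. Leave any orange look-alike of the part that bears key_grip alone.

How it is judged:
On the way, in this order (a step that is already met when the one before it is completed fails the run):
1. the tub is fully home against the back stop, the bolt not yet out (x of tub_mid in the frame of dock above 0.0765 m and value of joint bolt below 0.004 m), for 0.2 s.
2. the key has dropped fully into the slot (z of key_tip in the frame of dock below 0.044 m), for 0.1 s.
3. the bolt is out across the front of the tub (value of joint bolt above 0.035 m), for 0.2 s.
At the end, for the whole second after the job is handed in: The bolt is at least 35 mm out (of 40), the tub is home to within 6 mm and level, and the key stands upright in the lock, fully dropped in (tip within 4 mm of its lowest place) (value of joint bolt above 0.035 m and x of tub_mid in the frame of dock above 0.0745 m and z of key_tip in the frame of dock between 0.034 and 0.045 m and angle between key_grip's own z axis and vertical below 0.15 rad and angle between tub_mid's own z axis and vertical below 0.08 rad); the robot touches nothing.
It fails at once if a bystander is shifted by more than 30 mm (distance of any of sample_box, jar, brush from where it was at the start of the episode above 0.03 m).
It fails at once if the tub is tipped (angle between tub_mid's own z axis and vertical above 0.35 rad).
It fails at once if the key is pulled out of the lock (z of key_tip in the frame of dock above 0.085 m).
It also fails if it takes over 72 s, if anything falls off the work surface, if the arm or the gripper's body presses on something with over 40 N, if the wrist force passes 120 N, or if a joint passes its speed limit or range.

## Working session

There is one attempt and no reset: what is moved stays moved. The work goes in short steps, Python scripts to look and compute and a shell command to move; the robot and the scene stay as the last step left them, time stands still between calls to the robot, and variables do not carry over. Pictures are saved under pics/ and viewed, at most 10 in all, crops included, and the job is handed in when it is done.

```bash
mkdir -p pics; ls; cat > h.py <<'E'
import numpy as np, cv2
from plant import get_state, read_camera, ctrl
from scipy.spatial.transform import Rotation as R
def cam(n):
    c=read_camera(n); c['f']=240/np.tan(np.radians(c['vfov'])/2); c['R']=R.from_quat(c['orientation']).as_matrix(); c['o']=np.array(c['origin']); return c
def pts(c):
    v,u=np.mgrid[0:480,0:640]; z=c['range_z']
    p=np.stack([(u-c['cx'])/c['f']*z,(v-c['cy'])/c['f']*z,z],-1)
    return p@c['R'].T+c['o']
def onplane(c,u,v,h):
    d=c['R']@np.array([(u-c['cx'])/c['f'],(v-c['cy'])/c['f'],1]); return c['o']+d*(h-c['o'][2])/d[2]
E
python3 - <<'E'
from h import *
for n in ('scene','top'):
    c=cam(n); cv2.imwrite(f'pics/{n}0.png',c['frame']); print(n,c['f'],c['cx'],c['cy'],c['o'],c['R'][:,2])
    np.savez(f'{n}0.npz',**c)
s=get_state(); print(s)
E
```

```text
pics
scene 511.2511802771456 306.74809603358995 238.4197370932428 [1.3699742  0.07348068 0.89616949] [-0.71051182  0.04081451 -0.70250063]
top 538.9520122761993 321.6361552232142 237.96632912228108 [0.38187717 0.12354858 1.17929959] [ 1.62326755e-01 -2.12438133e-04 -9.86737037e-01]
{'time': 0.1, 'qpos': array([ 1.15598133e+00,  2.87135536e-01,  1.57809594e+00, -1.67089090e-05,
        1.27861929e+00, -1.49952712e-01]), 'dq': array([ 0.00103143, -0.00017123, -0.00379004,  0.00068854, -0.00122042,
        0.00145622]), 'joint_efforts': array([ 4.68886665e-04, -4.07299697e+01, -2.93696934e+01, -1.30703065e-04,
        3.52464835e-03, -1.18670010e-05]), 'eef_pos': array([0.1763526 , 0.65081451, 0.19051126]), 'tcp_rot': array([ 1.32041908e-01,  9.91243492e-01, -1.08656948e-03, -3.06926607e-04]), 'contact_force': array([ 0.3255112 ,  0.10213133, -0.41054737]), 'wrist_torque': array([0.01588872, 0.02713708, 0.00725618]), 'finger_force': 0.0, 'opening': 0.995434000196988}
```

View pics/top0.png

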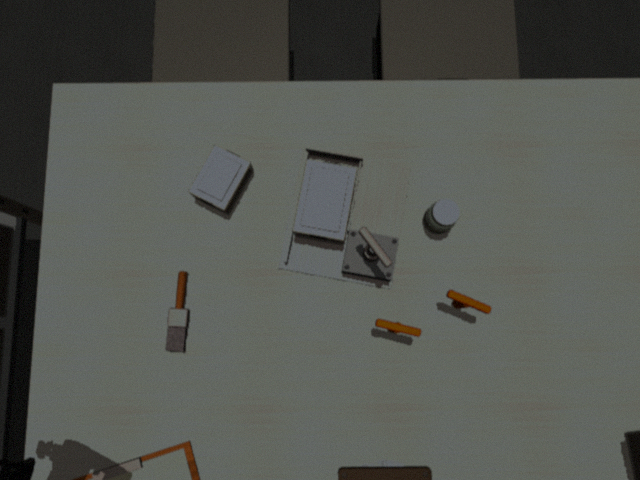

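View pics/scene0.png

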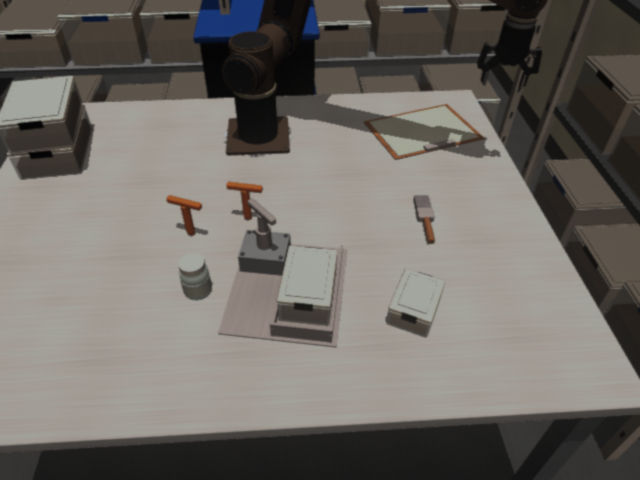

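Top view: tub lid is centred near (327,198), the grey lock block at about (370,254), the light key bar from (362,229) to (391,265), and two orange look-alike keys at (398,327) and (468,301). The scene view agrees: the bay is open toward the robot.

```bash
python3 - <<'E'
from h import *
c=dict(np.load('top0.npz'));P=pts(c);Z=P[...,2]
v,u=np.mgrid[0:480,0:640]
roi=(u>270)&(u<410)&(v>140)&(v<300)
def rect(m,n):
    m=roi&m
    m=cv2.morphologyEx(m.astype(np.uint8),cv2.MORPH_OPEN,np.ones((3,3)))
    k,l,s,_=cv2.connectedComponentsWithStats(m); i=1+np.argmax(s[1:,4]); q=P[l==i]
    r=cv2.minAreaRect((q[:,:2]*1000).astype(np.float32)); print(n,len(q),r,'z',np.median(q[:,2])); print(cv2.boxPoints(r).round(0).tolist())
    return q
rect(abs(Z-.054)<.008,'block')
rect((abs(Z-.076)<.012)&(u<362),'tub')
q=rect(Z>.14,'key'); d=q[:,:2]-q[:,:2].mean(0); w,V=np.linalg.eigh(d.T@d); print('pca',np.degrees(np.arctan2(*V[::-1,1])),q.mean(0),q[:,2].max())
rect(abs(Z-.004)<.003,'deck')
rect(abs(Z-.034)<.006,'rail')
rect(abs(Z-.105)<.006,'sleeve')
E
```

```text
block 1600 ((533.2045288085938, 21.568279266357422), (106.21430206298828, 90.60629272460938), 79.17977905273438) z 0.05401783596601595
[[479.0, -22.0], [568.0, -39.0], [588.0, 65.0], [499.0, 82.0]]
tub 3878 ((647.8026123046875, 116.28614807128906), (110.04950714111328, 161.6917266845703), 79.0468978881836) z 0.07785301907690112
[[558.0, 78.0], [717.0, 47.0], [738.0, 155.0], [579.0, 186.0]]
key 430 ((463.15802001953125, 49.109039306640625), (79.43495178222656, 205.62425231933594), 68.63764953613281) z 0.16411950915131868
[[353.0, 50.0], [544.0, -25.0], [573.0, 49.0], [382.0, 124.0]]
pca -157.91301600330252 [0.53046733 0.02321749 0.17264057] 1.1792995925255905
deck 339 ((692.9650268554688, -32.0712890625), (45.474517822265625, 82.23419189453125), 53.445838928222656) z 0.004004755603312038
[[646.0, -26.0], [712.0, -75.0], [740.0, -38.0], [673.0, 11.0]]
rail 15 ((545.005859375, 198.05865478515625), (9.22943115234375, 4.387845993041992), 1.1531199216842651) z 0.030531978929825287
[[540.0, 200.0], [540.0, 196.0], [550.0, 196.0], [550.0, 200.0]]
sleeve 68 ((524.7109375, 28.464771270751953), (31.32254409790039, 12.064432144165039), 49.47440719604492) z 0.10467027490669645
[[510.0, 20.0], [519.0, 13.0], [539.0, 36.0], [530.0, 44.0]]
```

```bash
cat >> h.py <<'E'
A=np.radians(-10.9); EX=np.array([np.cos(A),np.sin(A)]); EY=np.array([-EX[1],EX[0]]); O=np.array([.5991,.1260])
def d2w(x,y): return O+x/1000*EX+y/1000*EY
def w2d(p): return np.array([(p[:2]-O)@EX,(p[:2]-O)@EY])*1000
def plan(xy,z,ydeg=None):
    s=get_state(); T=R.from_quat(s['tcp_rot']).as_matrix(); 
    d=T.T@(np.r_[xy,z]-s['eef_pos'])*1000
    a=np.degrees(np.arctan2(T[1,1],T[0,1])); t=0 if ydeg is None else -((ydeg-a+90)%180-90)
    print('t',round(s['time'],2),'shift',d.round(1),'yaw',round(t,1),'now y-ang',round(a,1),'q6',s['qpos'][5].round(2),'dist',np.linalg.norm(d).round())
def keybar(c,lo=.14,hi=.185):
    P=pts(c); w=w2d(P.reshape(-1,3)[:, :2].T.T) if 0 else None
    r=np.hypot(P[...,0]-.533,P[...,1]-.0216)
    q=P[(r<.065)&(P[...,2]>lo)&(P[...,2]<hi)]
    m=np.median(q[:,2]); q=q[abs(q[:,2]-m)<.012]
    rc=cv2.minAreaRect((q[:,:2]*1000).astype(np.float32)); b=cv2.boxPoints(rc)
    e=max(b[1]-b[0],b[2]-b[1],key=np.linalg.norm); print('bar',len(q),np.round(rc[0],1),np.round(rc[1],1),'ang',np.degrees(np.arctan2(e[1],e[0])).round(1),'z',m)
E
python3 - <<'E'
from h import *
c=dict(np.load('top0.npz'));keybar(c)
plan(d2w(-75,0),.19,79.1)
E
```

```text
bar 411 [533.4  20.8] [89.4 18.3] ang 35.6 z 0.16407075785495762
t 0.1 shift [-470.6 -401.4    1.3] yaw -4.3 now y-ang 74.8 q6 -0.15 dist 619.0
```

```bash
python3 -m crank '[[[-471,-401,0],-4.3,255],[[-471,-401,0],-4.3,255],[[-471,-401,0],-4.3,255],[[-471,-401,0],-4.3,255],[[-471,-401,0],-4.3,255],[[-471,-401,0],-4.3,255],[[-471,-401,0],-4.3,255],[[-471,-401,0],-4.3,255],[[-471,-401,0],-4.3,255],[[-471,-401,0],-4.3,255]]' 30; python3 -c "
from h import *
plan(d2w(-75,0),.19,79.1)"
```

```text
time: 1.1
eef_pos: [0.4597, 0.2371, 0.1915]
tcp_rot: [0.095, 0.996, -0.0, -0.0]
contact_force: [1.3, 0.1, 0.6]
opening: 0.001
finger_force: 0.0
t 1.1 shift [-82.8 -82.8   1.5] yaw 0.0 now y-ang 79.1 q6 -1.1 dist 117.0
```

```bash
python3 -m crank '[[[0,0,0],0,255],[[0,0,0],0,255]]' ; python3 -c "
from h import *
plan(d2w(-75,0),.03,79.1)"
```

```text
time: 1.3
eef_pos: [0.4594, 0.238, 0.1913]
tcp_rot: [0.096, 0.995, 0.0, -0.001]
contact_force: [0.4, 0.5, 0.3]
opening: -0.001
finger_force: 0.0
t 1.3 shift [-83.8 -83.4 161.2] yaw -0.1 now y-ang 79.0 q6 -1.1 dist 200.0
```

```bash
python3 -m crank '[[[-42,-42,0],0,255],[[-84,-83,0],0,255],[[-84,-83,0],0,255],[[-84,-83,50],0,255],[[-84,-83,100],0,255],[[-84,-83,140],0,255],[[-84,-83,161],0,255],[[-84,-83,161],0,255],[[-84,-83,161],0,255]]' ; python3 -c "
from h import *
plan(d2w(-12,0),.03,79.1)"
```

```text
time: 2.2
eef_pos: [0.5258, 0.143, 0.0311]
tcp_rot: [0.094, 0.996, 0.0, -0.0]
contact_force: [-0.2, 0.3, 0.7]
opening: -0.003
finger_force: 0.0
t 2.2 shift [-63.2  -2.9   1.1] yaw 0.1 now y-ang 79.2 q6 -1.3 dist 63.0
```

Push slowly.

```bash
python3 -m crank '[[[-15,-3,0],0,255],[[-25,-3,0],0,255],[[-32,-3,0],0,255],[[-37,-3,0],0,255],[[-42,-3,0],0,255],[[-47,-3,0],0,255],[[-51,-3,0],0,255],[[-54,-3,0],0,255],[[-57,-3,0],0,255],[[-57,-3,0],0,255]]' ; python3 -c "
from h import *
plan(d2w(-12,0),.03,79.1);print(w2d(get_state()['eef_pos']))"
```

```text
time: 3.2
eef_pos: [0.5809, 0.1281, 0.0312]
tcp_rot: [0.095, 0.995, 0.0, -0.001]
contact_force: [-4.8, 1.0, 3.8]
opening: -0.001
finger_force: 2.3
t 3.2 shift [-6.2  1.4  1.2] yaw 0.0 now y-ang 79.1 q6 -1.33 dist 7.0
[-18.24579834  -1.40426302]
```

```bash
python3 -m crank '[[[-2,0,0],0,255],[[-4,0,0],0,255],[[-6,0,0],0,255],[[-6,0,0],0,255]]' ; python3 - <<'E'
from h import *
print(w2d(get_state()['eef_pos']))
c=cam('scene');cv2.imwrite('pics/s1.png',c['frame']);P=pts(c);d=(P[...,:2]-O);x=d@EX*1000;y=d@EY*1000
m=(abs(y)<50)&(x>-50)&(x<190)&(abs(P[...,2]-.077)<.006);print(np.percentile(x[m],[0.5,2,50,98,99.5]),m.sum())
E
```

```text
time: 3.6
eef_pos: [0.5867, 0.127, 0.031]
tcp_rot: [0.095, 0.995, 0.0, -0.001]
contact_force: [-5.3, 0.7, 4.5]
opening: 0.004
finger_force: 2.6
[-12.33919585  -1.39253905]
[ -3.49171264   1.54166463  88.68647556 158.3507863  159.89230935] 2873
```

```bash
python3 -m crank '[[[-2,0,0],0,255],[[-3,0,0],0,255],[[-4,0,0],0,255],[[-4,0,0],0,255]]' ; python3 - <<'E'
from h import *
print(w2d(get_state()['eef_pos']))
E
```

```text
time: 4.05
eef_pos: [0.5884, 0.1266, 0.0309]
tcp_rot: [0.095, 0.995, -0.0, -0.004]
contact_force: [-10.9, 1.8, 9.2]
opening: -0.0
finger_force: 5.3
[-10.61378617  -1.39934499]
```

```bash
python3 -m crank '[[[-2,0,0],0,255],[[-4,0,0],0,255],[[-4,0,0],0,255],[[-4,0,0],0,255]]' ; python3 - <<'E'
from h import *
print(w2d(get_state()['eef_pos']))
c=cam('scene');P=pts(c);d=(P[...,:2]-O);x=d@EX*1000;y=d@EY*1000
m=(abs(y)<50)&(x>-50)&(x<190)&(abs(P[...,2]-.077)<.006);print(np.percentile(x[m],[0.5,2,50,98,99.5]),m.sum())
E
```

```text
time: 4.45
eef_pos: [0.5882, 0.1266, 0.0309]
tcp_rot: [0.095, 0.995, -0.0, -0.009]
contact_force: [-19.7, 3.0, 16.3]
opening: 0.004
finger_force: 10.5
[-10.83168589  -1.42706395]
[-9.98163306e-02  3.17183890e+00  9.06264969e+01  1.60117476e+02
  1.61209363e+02] 2885
```

```bash
python3 -m crank '[[[15,0,0],0,255],[[35,0,0],0,255],[[35,0,-50],0,255],[[35,0,-100],0,255],[[35,0,-150],0,255],[[35,0,-185],0,0],[[35,0,-185],0,0],[[35,0,-185],0,0],[[35,0,-185],0,0]]' 80; python3 - <<'E'
from h import *
c=cam('top');keybar(c)
P=pts(c);d=(P[...,:2]-O);x=d@EX*1000;y=d@EY*1000
m=(abs(y)<50)&(x>-50)&(x<190)&(abs(P[...,2]-.077)<.006);print(np.percentile(x[m],[0.5,2,50,98,99.5]),m.sum())
plan(np.array([.5333,.0212]),.20,125.6)
E
```

```text
time: 5.4
eef_pos: [0.5602, 0.1316, 0.2139]
tcp_rot: [0.095, 0.995, -0.0, -0.001]
contact_force: [-0.5, 0.3, -0.2]
opening: 0.679
finger_force: 0.0
bar 345 [531.8  18.8] [83.6 16.5] ang 35.6 z 0.1641497801446773
[132.85304022 133.59401954 150.29759536 160.9756593  161.43710615] 349
t 5.45 shift [   5.3 -113.5   13.5] yaw -46.5 now y-ang 79.1 q6 -1.33 dist 114.0
```

```bash
python3 -m crank '[[[5,-50,0],-8,0],[[5,-100,0],-16,0],[[5,-113,0],-24,0],[[5,-113,0],-32,0],[[5,-113,0],-40,0],[[5,-113,0],-46.5,0],[[5,-113,0],-46.5,0],[[5,-113,0],-46.5,0]]'; python3 - <<'E'
from h import *
c=cam('wrist');cv2.imwrite('pics/w1.png',c['frame']);keybar(c)
plan(np.array([.5333,.0212]),.138,125.6)
E
```

```text
time: 6.25
eef_pos: [0.5341, 0.0219, 0.2143]
tcp_rot: [-0.305, 0.952, 0.001, -0.001]
contact_force: [0.1, -1.2, 0.2]
opening: 1.004
finger_force: 0.0
bar 4134 [534.4  22.1] [89.1 15.9] ang 35.9 z 0.16425781606538928
t 6.3 shift [ 1.1 -0.2 76.7] yaw -0.1 now y-ang 125.5 q6 -2.34 dist 77.0
```

View pics/w1.png

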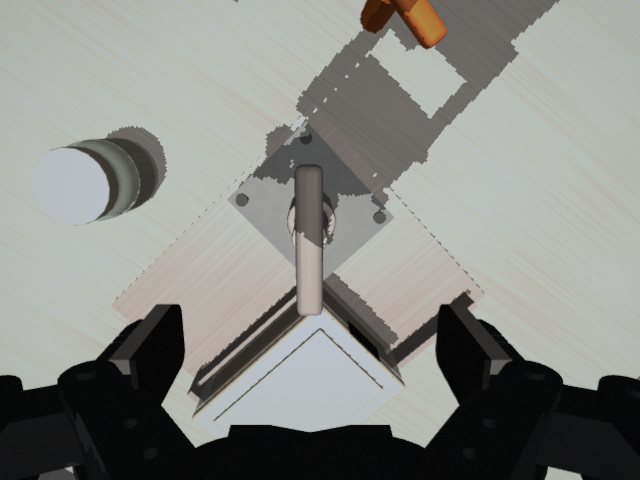

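The wrist view shows the bar upright at (310,240), midway between the fingers and lined up with them. I'll descend and grip.

```bash
python3 -m crank '[[[0,0,40],0,0],[[0,0,65],0,0],[[0,0,76],0,0],[[0,0,76],0,0],[[0,0,76],0,255],[[0,0,76],0,255],[[0,0,76],0,255],[[0,0,76],0,255],[[0,0,76],0,255],[[0,0,76],0,255]]' 80; python3 -m crank '[[[0,0,0],0,255],[[0,0,0],0,255],[[0,0,0],0,255]]'
```

```text
time: 7.3
eef_pos: [0.5347, 0.0219, 0.1401]
tcp_rot: [-0.306, 0.952, -0.0, 0.0]
contact_force: [-0.3, 0.4, -0.4]
opening: 0.006
finger_force: 0.0
time: 7.6
eef_pos: [0.5346, 0.0219, 0.1398]
tcp_rot: [-0.306, 0.952, 0.0, -0.0]
contact_force: [-0.8, 0.4, 0.3]
opening: -0.001
finger_force: 0.0
```

```bash
python3 - <<'E'
from h import *
c=cam('wrist');d=cam('scene');a=cv2.resize(c['frame'],(400,300));b=cv2.resize(d['frame'][120:300,170:410],(400,300))
cv2.imwrite('pics/m1.png',np.hstack([a,b]));keybar(d)
t=cam('top');keybar(t); print(c['o'],c['R'])
E
```

```text
bar 275 [537.   21.1] [89.4 17.6] ang 37.5 z 0.16310317315894807
bar 0 [0. 0.] [0. 0.] ang 0.0 z nan
[ 0.48128169 -0.01549035  0.32173438] [[-5.83245261e-01  7.83864177e-01  2.13030319e-01]
 [ 8.12296049e-01  5.62929256e-01  1.52596792e-01]
 [-3.05840137e-04  2.62045042e-01 -9.65055595e-01]]
  return _methods._mean(a, axis=axis, dtype=dtype,
  ret = ret.dtype.type(ret / rcount)
```

View pics/m1.png

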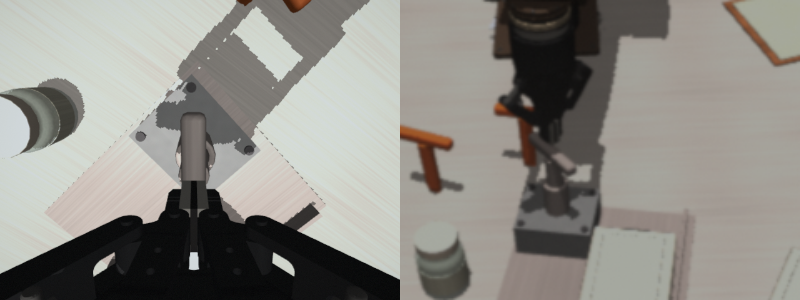

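```bash
python3 - <<'E'
from h import *
s=get_state();T=R.from_quat(s['tcp_rot']).as_matrix();print(s['eef_pos'],s['opening'],s['finger_force'])
for n in ('scene','wrist'):
    d=cam(n);P=pts(d);q=(P-s['eef_pos'])@T  # tool coords
    b=d['frame'].max(2)
    m=(d['range_z']>0)&(abs(q[...,0])<.03)&(abs(q[...,1])<.06)&(q[...,2]<.05)&(q[...,2]>-.12)
    for nm,mm in (('dark',m&(b<50)),('light',m&(b>=50))):
        k=q[mm]*1000
        if len(k): print(n,nm,len(k),np.percentile(k,[1,50,99],axis=0).round().tolist())
    if n=='scene':
        for v in range(180,232,4): print(v,[(int(b[v,u]),int(round(P[v,u,0]*1000)),int(round(P[v,u,1]*1000)),int(round(P[v,u,2]*1000))) for u in (256,260,264,268)])
E
```

```text
[0.53460192 0.02186847 0.13978071] 0.002029954889382386 0.0
scene dark 704 [[-19.0, -47.0, -119.0], [-10.0, -2.0, -94.0], [20.0, 49.0, 46.0]]
scene light 382 [[-29.0, -44.0, -106.0], [-7.0, -6.0, 1.0], [25.0, 15.0, 49.0]]
180 [(19, 557, 19, 263), (18, 549, 27, 256), (18, 543, 35, 251), (19, 541, 43, 249)]
184 [(18, 558, 19, 253), (19, 552, 26, 248), (17, 540, 34, 238), (17, 526, 41, 227)]
188 [(19, 551, 17, 237), (18, 548, 25, 235), (19, 540, 33, 228), (60, 262, 31, 3)]
192 [(19, 553, 17, 228), (21, 549, 25, 225), (47, 541, 33, 218), (78, 276, 30, 0)]
196 [(20, 547, 16, 213), (42, 543, 24, 210), (38, 540, 32, 206), (77, 292, 30, 0)]
200 [(20, 547, 15, 203), (39, 545, 23, 200), (38, 541, 31, 196), (77, 308, 30, -1)]
204 [(42, 548, 14, 192), (38, 548, 22, 192), (45, 541, 31, 186), (81, 327, 30, 1)]
208 [(64, 525, 12, 161), (65, 530, 21, 165), (74, 337, 19, -3), (81, 343, 30, 1)]
212 [(50, 531, 11, 155), (68, 544, 21, 166), (118, 546, 29, 167), (96, 358, 30, 0)]
216 [(70, 533, 10, 145), (60, 546, 20, 156), (106, 557, 29, 165), (143, 558, 38, 166)]
220 [(147, 384, -2, -3), (56, 544, 19, 142), (45, 555, 28, 152), (101, 567, 37, 162)]
224 [(154, 402, -1, 0), (57, 545, 18, 131), (49, 542, 27, 128), (88, 566, 37, 150)]
228 [(72, 528, 7, 104), (56, 543, 17, 117), (50, 541, 26, 115), (68, 531, 34, 105)]
wrist dark 47983 [[-9.0, -50.0, -120.0], [10.0, 1.0, -107.0], [16.0, 52.0, -54.0]]
wrist light 5560 [[-9.0, -35.0, -108.0], [10.0, 1.0, -25.0], [29.0, 31.0, 40.0]]
```

```bash
python3 - <<'E'
from h import *
s=get_state();T=R.from_quat(s['tcp_rot']).as_matrix()
d=cam('wrist');P=pts(d);q=(P-s['eef_pos'])@T*1000
for v in range(250,480,15): print(v,[(int(d['frame'][v,u].max()),*q[v,u].round().astype(int).tolist()) for u in (285,300,315,330)])
E
```

```text
250 [(212, 1, -13, 35), (109, 18, -3, -25), (121, 19, 3, -25), (54, 4, 11, 25)]
265 [(149, -8, -13, 35), (110, 12, -3, -25), (120, 13, 3, -26), (55, 65, 1, -182)]
280 [(108, 0, -10, -10), (108, 6, -3, -25), (118, 6, 3, -25), (116, 0, 10, -9)]
295 [(195, -46, -16, 84), (55, 10, -3, -49), (47, 10, 2, -49), (157, -46, 14, 85)]
310 [(14, 6, -7, -53), (54, 10, -2, -60), (38, 10, 2, -62), (53, 10, 7, -62)]
325 [(15, 6, -7, -63), (54, 10, -2, -72), (28, 9, 2, -71), (55, 10, 7, -72)]
340 [(10, 12, -6, -85), (29, 10, -2, -81), (47, 8, 2, -77), (14, 10, 6, -81)]
355 [(9, 11, -5, -89), (14, 10, -2, -89), (27, 3, 2, -77), (11, 10, 6, -89)]
370 [(15, 11, -5, -96), (18, 5, -2, -87), (27, -1, 2, -77), (13, 11, 5, -96)]
385 [(13, 16, -4, -109), (20, 0, -2, -86), (25, -7, 2, -75), (9, 15, 5, -108)]
400 [(15, 16, -4, -114), (19, -4, -2, -86), (40, -11, 2, -77), (14, 12, 5, -108)]
415 [(15, 13, -4, -114), (14, -9, -2, -86), (219, -122, 4, 61), (12, 8, 5, -108)]
430 [(12, 9, -4, -114), (9, -11, -2, -89), (199, -134, 4, 61), (12, 8, 5, -113)]
445 [(12, 10, -4, -119), (13, 10, -1, -119), (13, 10, 2, -118), (13, 10, 4, -119)]
460 [(10, 10, -4, -122), (8, 10, -1, -122), (13, 10, 2, -122), (13, 9, 4, -121)]
475 [(13, 11, -3, -126), (10, 10, -1, -125), (13, 10, 2, -125), (13, 10, 4, -126)]
```

The fingertips are really about 45 mm above the reported TCP: both depth views put them at about z = 0.185, above the bar. I'll reopen and go about 46 mm lower, watching the force.

```bash
python3 -m crank '[[[0,0,0],0,0],[[0,0,0],0,0],[[0,0,0],0,0],[[0,0,0],0,0],[[0,0,0],0,0],[[0,0,0],0,0],[[0,0,0],0,0],[[0,0,12],0,0],[[0,0,24],0,0],[[0,0,24],0,0]]'; python3 -m crank '[[[0,0,10],0,0],[[0,0,22],0,0],[[0,0,22],0,0]]'
```

```text
time: 8.9
eef_pos: [0.5325, 0.0222, 0.1126]
tcp_rot: [-0.306, 0.952, 0.001, -0.003]
contact_force: [-0.3, 0.3, -1.1]
opening: 0.998
finger_force: 0.0
time: 9.2
eef_pos: [0.5329, 0.0221, 0.0913]
tcp_rot: [-0.306, 0.952, 0.001, -0.002]
contact_force: [-0.0, -0.5, 0.1]
opening: 1.0
finger_force: 0.0
```

```bash
python3 -m crank '[[[0,0,0],0,255],[[0,0,0],0,255],[[0,0,0],0,255],[[0,0,0],0,255],[[0,0,0],0,255],[[0,0,0],0,255],[[0,0,0],0,255],[[0,0,0],0,255]]' 80; python3 - <<'E'
from h import *
s=get_state();T=R.from_quat(s['tcp_rot']).as_matrix();print(s['qpos'])
d=cam('wrist');P=pts(d);q=(P-s['eef_pos'])@T*1000
for v in range(220,340,10): print(v,[(int(d['frame'][v,u].max()),*q[v,u].round().astype(int).tolist()) for u in (270,285,330,345)])
a=cv2.resize(d['frame'],(400,300));b=cv2.resize(cam('scene')['frame'][120:300,170:410],(400,300))
cv2.imwrite('pics/m2.png',np.hstack([a,b]))
E
```

```text
time: 10.0
eef_pos: [0.5349, 0.0221, 0.0944]
tcp_rot: [-0.306, 0.952, 0.0, 0.0]
contact_force: [-1.4, 1.8, 4.5]
opening: 0.223
finger_force: 78.5
[-1.48648696e-01  8.28387406e-02  2.00018748e+00  5.07390266e-04
  1.05815943e+00 -2.34148593e+00]
220 [(99, 16, -21, 42), (98, 40, -6, -70), (110, 40, 6, -70), (99, 16, 20, 41)]
230 [(99, 11, -21, 40), (96, 37, -6, -69), (109, 37, 6, -69), (100, 11, 20, 40)]
240 [(107, 5, -21, 41), (95, 35, -6, -70), (107, 35, 6, -70), (102, 5, 20, 41)]
250 [(185, -1, -21, 40), (95, 32, -6, -69), (107, 32, 6, -69), (56, 7, 18, 13)]
260 [(188, -7, -21, 41), (94, 29, -6, -69), (107, 29, 6, -69), (123, 10, 16, -10)]
270 [(186, -13, -21, 41), (94, 26, -6, -69), (107, 26, 6, -68), (129, 5, 16, -10)]
280 [(183, -19, -22, 41), (92, 23, -6, -69), (105, 22, 7, -68), (118, 1, 16, -10)]
290 [(58, 10, -13, -45), (89, 20, -6, -70), (105, 20, 7, -69), (57, 10, 13, -44)]
300 [(59, 10, -12, -53), (90, 16, -6, -69), (105, 16, 7, -68), (58, 10, 12, -54)]
310 [(58, 10, -12, -61), (90, 13, -7, -67), (105, 14, 7, -70), (31, 10, 12, -62)]
320 [(57, 10, -11, -68), (88, 10, -7, -69), (105, 11, 7, -70), (13, 10, 11, -68)]
330 [(46, 10, -10, -74), (85, 7, -7, -69), (104, 8, 7, -70), (12, 9, 11, -73)]
```

View pics/m2.png

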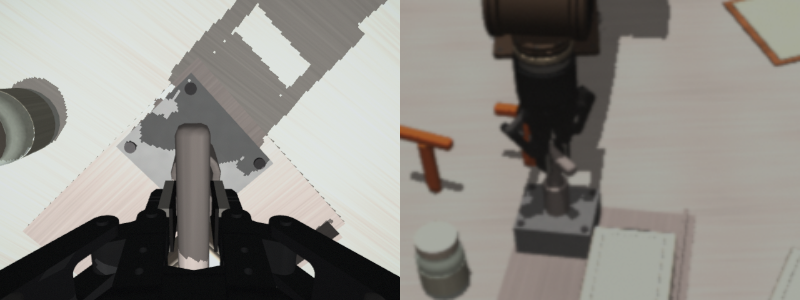

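Bar is gripped at its centre (pads either side, near (190,200) in the left half). Now press down and start turning clockwise.

```bash
python3 -m crank '[[[0,0,3],0,255],[[0,0,6],0,255],[[0,0,6],3,255],[[0,0,6],6,255],[[0,0,6],9,255],[[0,0,6],12,255]]'; python3 -c "
from h import *
s=get_state();print(s['qpos'],s['wrist_torque'])"
```

```text
time: 10.7
eef_pos: [0.5345, 0.0218, 0.0877]
tcp_rot: [-0.204, 0.979, -0.0, 0.0]
contact_force: [0.2, 0.2, -0.0]
opening: 0.223
finger_force: 78.2
[-1.48795023e-01  9.12195897e-02  2.00488651e+00 -4.76764315e-04
  1.04520593e+00 -2.12986566e+00] [ 0.17186209  0.10751127 -0.05009504]
```

```bash
python3 -m crank '[[[0,0,2],0,255],[[0,0,4],0,255],[[0,0,6],0,255],[[0,0,6],0,255]]'; python3 - <<'E'
from h import *
s=get_state();T=R.from_quat(s['tcp_rot']).as_matrix()
d=cam('wrist');P=pts(d);m=P[200:340,300:320,2];print('bar top z',np.median(m), P[260,310])
E
```

```text
time: 11.1
eef_pos: [0.5347, 0.0219, 0.0823]
tcp_rot: [-0.205, 0.979, 0.0, -0.0]
contact_force: [-1.4, 1.4, 4.2]
opening: 0.222
finger_force: 78.7
bar top z 0.15247575574244004 [0.50776709 0.01113551 0.15199688]
```

```bash
python3 -m crank '[[[0,0,2],0,255],[[0,0,3],5,255],[[0,0,3],10,255],[[0,0,3],15,255],[[0,0,3],20,255],[[0,0,3],25,255],[[0,0,3],30,255]]'; python3 - <<'E'
from h import *
s=get_state();T=R.from_quat(s['tcp_rot']).as_matrix()
d=cam('wrist');P=pts(d);m=P[200:340,300:320,2];print('bar top z',np.median(m),s['qpos'][5],s['wrist_torque']);keybar(d,.13,.17)
E
```

```text
time: 11.85
eef_pos: [0.5354, 0.0215, 0.0821]
tcp_rot: [0.056, 0.998, -0.001, 0.0]
contact_force: [-6.7, 0.9, 16.6]
opening: 0.223
finger_force: 79.9
bar top z 0.1526850199787418 -1.606862622817342 [0.0881826  1.25603447 0.32315745]
bar 16331 [528.2  22.9] [68.9 51.4] ang 27.2 z 0.15220864991499633
```

```bash
python3 -m crank '[[[1,0,-2],5,255],[[1,0,-2],10,255],[[1,0,-2],15,255],[[1,0,-2],20,255],[[1,0,-2],25,255],[[1,0,-2],30,255],[[1,0,-2],35,255],[[1,0,-2],40,255],[[1,0,-2],45,255],[[1,0,-2],50,255]]'; python3 - <<'E'
from h import *
s=get_state();print(s['qpos'][5],s['wrist_torque'])
d=cam('wrist');P=pts(d);m=P[200:340,300:320,2];print('bar top z',np.median(m))
E
```

```text
time: 12.9
eef_pos: [0.5337, 0.0208, 0.0822]
tcp_rot: [0.472, 0.881, -0.002, 0.0]
contact_force: [-3.5, -1.5, 9.2]
opening: 0.223
finger_force: 79.1
-0.7340654472322458 [-0.35107094  0.97410398  0.27120855]
bar top z 0.15253919479046577
```

```bash
python3 -m crank '[[[0,0,0],5,255],[[0,0,0],10,255],[[0,0,0],15,255],[[0,0,0],20,255],[[0,0,0],24,255],[[0,0,0],24,255]]'; python3 - <<'E'
from h import *
s=get_state();print(s['qpos'][5],s['wrist_torque'])
for n in ('wrist','top'):
    d=cam(n);P=pts(d);D=P[...,:2]-O;x=D@EX*1000;y=D@EY*1000;Z=P[...,2]*1000
    if n=='wrist': print('bar top z',np.median(Z[200:340,300:320]))
    m=(abs(x+13)<7)&(y>-60)&(y<0)&(Z>-5)&(Z<50);k=m&(Z>34)
    print(n,m.sum(),k.sum(),np.percentile(y[k],[1,50,99]) if k.any() else '')
E
```

```text
time: 13.55
eef_pos: [0.5331, 0.0211, 0.0822]
tcp_rot: [0.645, 0.764, -0.002, -0.0]
contact_force: [-5.3, -1.0, 10.3]
opening: 0.223
finger_force: 79.2
-0.31737447029454174 [-0.19936685  1.28273777  0.26969436]
bar top z 152.35970447357693
wrist 3051 1897 [-59.60181859 -41.61397174 -24.61711442]
top 190 102 [-59.62499724 -42.78436382 -26.45461841]
```

```bash
python3 -m crank '[[[0,0,0],4,255],[[0,0,0],7,255],[[0,0,0],10,255],[[0,0,0],10,255]]'; python3 - <<'E'
from h import *
s=get_state();print(s['qpos'][5],s['wrist_torque'])
d=cam('wrist');P=pts(d);D=P[...,:2]-O;x=D@EX*1000;y=D@EY*1000;Z=P[...,2]*1000
k=(abs(x+13)<7)&(y>-60)&(y<0)&(Z>34)&(Z<50)
print(np.percentile(y[k],[1,50,99,100]))
E
```

```text
time: 14.05
eef_pos: [0.533, 0.0214, 0.0822]
tcp_rot: [0.709, 0.705, -0.002, -0.0]
contact_force: [-5.3, 0.5, 9.8]
opening: 0.216
finger_force: 79.3
-0.1432060506262712 [-0.04217112  1.27271912  0.23781521]
[-59.51652591 -39.37040007 -20.43920211 -19.86071484]
```

```bash
python3 -m crank '[[[0,0,0],3,255],[[0,0,0],6,255],[[0,0,0],6,255]]'; python3 - <<'E'
from h import *
s=get_state();print(s['qpos'][5],s['wrist_torque'])
d=cam('wrist');P=pts(d);D=P[...,:2]-O;x=D@EX*1000;y=D@EY*1000;Z=P[...,2]*1000
k=(abs(x+13)<7)&(y>-60)&(y<0)&(Z>34)&(Z<50)
print(np.percentile(y[k],[1,50,99,100]))
E
```

```text
time: 14.4
eef_pos: [0.5329, 0.0214, 0.0822]
tcp_rot: [0.744, 0.668, -0.002, -0.0]
contact_force: [-5.7, 0.4, 10.4]
opening: 0.224
finger_force: 79.3
-0.04066280746270605 [0.05186973 1.30469221 0.77087289]
[-59.57393375 -39.18399919 -20.10542973 -19.56365791]
```

Torque jumped and the bolt stopped, so it's fully out. I'll relax, let go, and lift.

```bash
python3 -m crank '[[[0,0,-2],-3,255],[[0,0,-3],-5,255],[[0,0,-3],-5,255],[[0,0,-3],-5,0],[[0,0,-3],-5,0],[[0,0,-3],-5,0],[[0,0,-3],-5,0],[[0,0,-3],-5,0],[[0,0,-3],-5,0],[[0,0,-3],-5,0]]' && python3 -m crank '[[[0,0,-10],0,0],[[0,0,-30],0,0],[[0,0,-60],0,0],[[0,0,-100],0,0],[[0,0,-140],0,0],[[0,0,-140],0,0],[[0,0,-140],0,0]]'; python3 - <<'E'
from h import *
d=cam('wrist');P=pts(d);D=P[...,:2]-O;x=D@EX*1000;y=D@EY*1000;Z=P[...,2]*1000
k=(abs(x+13)<7)&(y>-60)&(y<0)&(Z>34)&(Z<50);print('bolt',np.percentile(y[k],[1,50,99]))
keybar(d,.13,.17)
c=cam('scene');P=pts(c);D=P[...,:2]-O;x=D@EX*1000;y=D@EY*1000
m=(abs(y)<50)&(x>-50)&(x<190)&(abs(P[...,2]-.077)<.006);print('tub',np.percentile(x[m],[0.5,2,50,98,99.5]),m.sum());keybar(c,.13,.17)
cv2.imwrite('pics/end.png',np.hstack([cv2.resize(d['frame'],(400,300)),cv2.resize(c['frame'],(400,300))]))
E
```

```text
time: 15.45
eef_pos: [0.5337, 0.022, 0.0839]
tcp_rot: [0.716, 0.699, 0.0, 0.0]
contact_force: [0.6, 0.6, -0.2]
opening: 1.005
finger_force: 0.0
time: 16.15
eef_pos: [0.5345, 0.0219, 0.226]
tcp_rot: [0.716, 0.699, 0.001, 0.002]
contact_force: [0.2, 0.2, -0.8]
opening: 0.999
finger_force: 0.0
bolt [-59.57210126 -39.49285126 -20.37520602]
bar 3461 [533.2  24.3] [16.  89.6] ang -86.3 z 0.15189779121790806
tub [  1.2890095    5.30793995  91.34420869 160.22519275 161.4985907 ] 2860
bar 354 [534.2  23.1] [20. 90.] ang -84.8 z 0.1498029740645564
```

View pics/end.png

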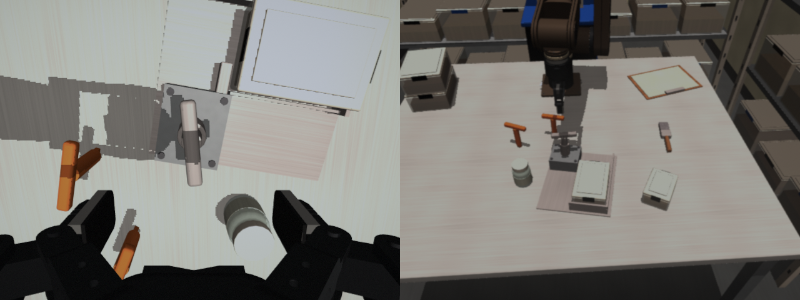

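The key stands in the lock (bar near (190,140) in the left half), the bolt is out across the tub front near (225,75), the tub is home and the bystanders haven't moved.

```bash
python3 -c "
from plant import ctrl
print(ctrl.sign_off())"
```

```text
the job is handed in; nothing more can be done
None
```

The job is handed in at about 16 s on the robot's clock: the tub is home against the stop, the key is dropped in and standing upright, the bolt is out about 40 mm by camera, and the gripper is clear; no verdict was returned.

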